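# Put a tap bush away in the dial-cover parts tub

### The job

Turn the slotted cover of the round parts tub until its opening is lined up with the compartment whose sample ring has the same outer diameter as the loose brass bush on the ledge, then drop the bush through the opening into that compartment. Leave the opening lined up there, and do not knock the other things on the ledge about.

Things in the scene. Friction and masses are not known exactly. Their poses are not given: they have to be found in the camera images.
- tub: Round white plastic tub fixed to the ledge, 190 mm across, wall top 40 mm high, inner floor 5 mm up. Origin: centre of its underside; z up. Thin walls at 45 degrees to its x and y axes part four quarters: that about +x is solid (blank), those about +y, -x, -y are open compartments. Outside each of these a tongue, 54 mm wide, 30 mm high, reaching 148 mm from the axis, carries a sample ring.
- dial: Grey cover disc, 176 mm across, on the tub; turns either way about the tub's axis (stops over 5.8 rad away). Top face 46.5 mm above the ledge, 5 mm thick. Origin on the axis at the underside; +x points to the middle of the opening. Hub cap 28 mm across, 4 mm above the disc. Stays where it is left; takes 0.08 N m (1.5 N at the fin). Starts with the opening over the blank quarter, within 20 degrees.
- opening (a point): Centre of the cover's opening, 58 mm from the axis, at the height of the disc's top; moves with the cover. The opening is a wedge-shaped slot, open at the rim; a circle of 60 mm fits in it.
- fin (a point): Middle of the top edge of the cover's pushing fin, across from the opening; 52 mm from the axis, 74.5 mm above the ledge. The upright radial fin runs from 29 to 75 mm from the axis, is 8 mm thick and rises 28 mm above the disc; moves with the cover.
- comp1 (a point): Middle of the floor of the compartment about the tub's +y axis, 58 mm from the axis, 5 mm above the ledge.
- comp2 (a point): The same for the compartment about the tub's -x axis.
- comp3 (a point): The same for the compartment about the tub's -y axis.
- sample_small: Fixed brass sample ring, outer diameter 18 mm, 8 mm high, on top of one of the three tongues, 120 mm from the tub's axis (which tongue varies). Origin: centre of its underside, 30 mm above the ledge.
- sample_mid: The same, outer diameter 30 mm: this matches the loose bush. It stands 62 mm straight outward from the middle of its compartment.
- sample_large: The same, outer diameter 42 mm.
- bush: Loose brass bush (a thick ring), outer diameter 30 mm, bore 12 mm, 14 mm high, about 40 g, lying flat on the ledge to the robot's left of the tub. Origin: centre of its underside, z along its bore.
- jar: Bystander: plastic jar with screw-top lid, 84 mm across, 120 mm high, on the right. Origin: centre of its underside.
- bowl: Bystander: orange plastic bowl, 150 mm across, 60 mm high, on the far left. Origin: centre of its underside.
- saucer: Bystander: white ceramic saucer, 140 mm across, 18 mm high, ahead on the left. Origin: centre of its underside.
- spatula: Bystander: wooden spatula, 280 mm long, lying flat beyond the tub, roughly along y. Origin: on its underside.
- mug: Bystander: ceramic mug, 80 mm across, 90 mm high, on the far right. Origin: centre of its underside.
- wrench: Bystander: steel wrench, 180 mm long, lying flat on the left, between bowl and saucer. Origin: on its underside.

How it is judged (in metres and radians):
On the way:
1. the opening lines up with the compartment of the matching sample ring, the bush still outside the tub (((horizontal distance between sample_mid and comp1 below 0.075 m and horizontal distance between opening and comp1 below 0.014 m) or (horizontal distance between sample_mid and comp2 below 0.075 m and horizontal distance between opening and comp2 below 0.014 m) or (horizontal distance between sample_mid and comp3 below 0.075 m and horizontal distance between opening and comp3 below 0.014 m)) and horizontal distance between bush and tub above 0.11 m), for 0.2 s.
At the end, for the whole second after the job is handed in: The bush lies at rest inside the compartment beside the 30 mm sample ring (its centre within 48 mm of the compartment's middle, its origin below 32 mm), and the centre of the cover's opening stands within 14 mm of that compartment's middle, seen from above (((horizontal distance between sample_mid and comp1 below 0.075 m and horizontal distance between opening and comp1 below 0.014 m and horizontal distance between bush and comp1 below 0.048 m) or (horizontal distance between sample_mid and comp2 below 0.075 m and horizontal distance between opening and comp2 below 0.014 m and horizontal distance between bush and comp2 below 0.048 m) or (horizontal distance between sample_mid and comp3 below 0.075 m and horizontal distance between opening and comp3 below 0.014 m and horizontal distance between bush and comp3 below 0.048 m)) and height (world z) of bush below 0.032 m and linear speed of bush below 0.03 m/s); the robot touches nothing.
It fails at once if a bystander on the ledge is pushed more than 30 mm or tipped over (distance of any of jar, bowl, saucer, spatula, mug, wrench from where it was at the start of the episode above 0.03 m or angle between any of jar, bowl, saucer, spatula, mug, wrench's own z axis and vertical above 0.6 rad).
It also fails if it takes over 58 s, if anything falls off the work surface, if the arm or the gripper's body presses on something with over 40 N, if the wrist force passes 120 N, or if a joint passes its speed limit or range.

### The arm

A 7-joint arm with a two-finger parallel gripper is mounted at the origin on the work surface. World frame = base frame: x ahead of the robot, y to its left, z up, the work surface at z = 0. Lengths are in m, angles in degrees, forces in N, time in s.
With the tool pointing down it reaches from about 0.35 to 0.775 m from the base axis. Payload 3.1 kg.
Tool frame: the origin (TCP) lies on the centre line of the jaws, within the pads' length; the fingertips stand 17 mm ahead of it and the grasp point (between the pads) lies 2 mm behind it (robot.tip_reach is the distance from the TCP to the fingertips, in m); z points along the fingers, y is the line along which they close (so a half turn about z gives the same grasp; the last joint's range is limited). The gripper opens to 85 mm and grips with 20 to 120 N. Pads are 22 mm wide; open, the fingers measure 114 mm over their backs; the gripper's body (76 mm by 85 mm) begins 54 mm behind the grasp point. The pads swing forward as they close: fully open they stand 13 mm farther back than shut.
Start: joints at [-76.816, 17.813, 0.802, 86.603, -0.252, 75.585, -1.558], TCP at [0.148, 0.53, 0.248] pointing down, gripper open.
Joint ranges: [-154.91, 154.91], [-16.99, 109.72], [-72.82, 74.43], [7.12, 147.25], [-82.49, 262.49], [11.32, 116.49], [-174.64, 174.64]. Speed limits (degrees/s): [159.86, 159.86, 180, 180, 180, 180, 180].

### API

Orientations are given as [roll, pitch, yaw] about the fixed x, y, z axes, in that order (R = Rz(yaw) Ry(pitch) Rx(roll)).
In Python, from station import robot, fingers, vision, workorder, recognise gives the robot as it stands. Calls block until the motion is done:
- robot.move_to(position, orientation): joint-space move of the TCP to a pose.
- robot.line_to(position, orientation=None, velocity=0.15, f_stop=None): straight line of the TCP; orientation=None keeps the orientation; velocity is the mean speed in m/s. With f_stop (N) it stops when the force on the tool has changed by that much, and returns True; else False.
- robot.move_j(angles): joint-space move.
- fingers.gripper_to(opening, force=None): opening from 0.0 (shut) to 1.0 (fully open); force is the grip in N (None keeps the last); returns when the fingers have stopped.
- robot.pause(seconds).
- robot.inverse_kinematics(position, orientation): joint angles nearest the present ones, or None.
- vision.grab_frame(name): name is "scene" or "top" or "wrist"; returns the picture (480x640x3 uint8, red, green, blue); there is no depth.
- vision.calibration(name): a dict with "mtx" (3x3 intrinsics, pixels), "extrinsics" (4x4, takes a point from world to camera coordinates); the wrist camera has in their place "T_tool_cam" (4x4, takes a point from camera to tool coordinates, whose origin is the TCP and whose axes are the flange's). Camera axes: x right, y up, looking along -z (the intrinsics and any distortion apply to the point x, -y, -z); pixel columns grow to the right and rows downward; lengths in m; the calibration is good to about 2 mm. A picture is of the moment at which its call begins: read the wrist's pose just before it. calibration takes no time and is no camera call.
A pose or a line that the arm cannot do raises robot.PlanningError and nothing moves.
- workorder.close_job(): hands the job in; it is judged then, once.
Trained networks look in the newest picture that a camera, given by its name, has taken for a name from the list of things; names that differ only in an ending like _2 or _b are one class to them, and where a whole thing is asked for, a point or a joint stands for the part that bears it (a point fixed in the world has none). Each returns a list of dicts, best first, with "p" (0 to 1); they miss things now and then, are a little off and sometimes report something else, mostly with a low value. They report only what shows in the picture. A call takes as long as a camera call.
- recognise(label, camera): "rect" ([centre column, centre row, width, height] in pixels, round what is visible of it).
Readings, each from a call of its own:
- robot.current_time_s(): time.
- robot.current_joint_positions(): joint angles.
- robot.current_dq(): joint speeds.
- robot.current_joint_torque(): joint torques, N m.
- robot.current_tool_pos(): TCP position.
- robot.current_eef_rot(): TCP orientation.
- robot.current_contact_force(): force on the tool from outside, world axes, zero at the start.
- robot.current_torque(): the same for the moment, N m.
- robot.current_finger_gap(): opening from 0.0 (shut) to 1.0 (fully open).
- robot.current_gripper_force(): force on a finger pad.
Only numpy, scipy, OpenCV 4.12 (cv2) and the standard library are available. Lean on these libraries where they do the work, as an engineer would, in place of code of your own. Each camera call takes 0.05 s, during which the arm holds its last target. There are 200 camera calls.

## Working session

There is one attempt and no reset: what is moved stays moved. The work goes in short steps, each a Python script; the robot and the scene stay as the last script left them, time stands still between calls to the robot, and variables do not carry over. Pictures are saved under pics/ and viewed, at most 10 in all, crops included, and the job is handed in when it is done.

```bash
mkdir -p pics; python3 - <<'E'
from station import robot, fingers, vision, workorder, recognise
import cv2,numpy as np
for n in ["top","scene"]:
    f=vision.grab_frame(n); cv2.imwrite(f"pics/{n}0.png",f[:,:,::-1])
    c=vision.calibration(n); print(n,{k:np.round(v,4).tolist() if not isinstance(v,str) else v for k,v in c.items()})
    for l in ["tub","dial","fin","opening","bush","sample_mid","sample_small","sample_large","jar","bowl","saucer","wrench"]:
        print(l,[(np.round(d["rect"],1).tolist(),round(d["p"],2)) for d in recognise(l,n)][:3])
print(vision.calibration("wrist"), robot.current_eef_rot(), robot.current_time_s())
E
```

```text
top {'mtx': [[479.5964, 0.0, 308.166], [0.0, 479.5964, 239.2181], [0.0, 0.0, 1.0]], 'extrinsics': [[-0.0375, -0.9993, -0.0039, 0.0481], [0.9788, -0.0375, 0.2015, -0.5943], [-0.2015, 0.0037, 0.9795, -1.0459], [0.0, 0.0, 0.0, 1.0]]}
tub [([333.8, 274.3, 127.8, 105.2], 0.64), ([339.6, 315.1, 17.5, 14.0], 0.4), ([333.2, 266.2, 71.9, 70.3], 0.3)]
dial [([333.6, 265.9, 74.6, 71.6], 0.73), ([339.9, 313.9, 16.8, 16.2], 0.16)]
fin [([334.3, 265.2, 75.6, 73.6], 0.95), ([515.9, 298.9, 54.6, 40.7], 0.56)]
opening [([333.4, 265.8, 75.0, 70.3], 0.58), ([217.1, 207.4, 57.5, 51.1], 0.56)]
bush [([517.4, 298.8, 55.8, 41.2], 0.35)]
sample_mid [([282.1, 269.6, 13.5, 12.0], 0.57), ([325.9, 168.2, 112.9, 28.7], 0.43)]
sample_small []
sample_large [([202.0, 267.2, 15.0, 14.6], 0.61), ([339.9, 312.7, 17.4, 16.4], 0.47)]
jar [([516.3, 297.7, 56.9, 42.4], 0.93)]
bowl [([96.2, 336.7, 65.7, 69.4], 0.98), ([518.9, 298.5, 59.8, 42.7], 0.34)]
saucer [([332.4, 264.8, 79.0, 73.1], 0.2)]
wrench [([135.6, 227.7, 30.4, 71.0], 0.9)]
scene {'mtx': [[560.1486, 0.0, 325.6343], [0.0, 560.1486, 231.8053], [0.0, 0.0, 1.0]], 
[... 679 characters left out ...]
 45.3], 0.89), ([330.4, 215.1, 65.4, 47.6], 0.29)]
wrench [([447.3, 362.3, 70.8, 49.6], 0.95), ([332.4, 213.0, 67.5, 49.6], 0.18)]
{'mtx': array([[384.19419515,   0.        , 318.29605923],
       [  0.        , 384.19419515, 243.82929413],
       [  0.        ,   0.        ,   1.        ]]), 'T_tool_cam': array([[-1.99551376e-04,  9.57230871e-01,  2.89325109e-01,
         7.47194822e-02],
       [ 9.99999820e-01,  2.73312157e-05,  5.99287967e-04,
        -7.29793505e-04],
       [ 5.65749336e-04,  2.89325177e-01, -9.57230705e-01,
        -1.24458008e-01],
       [ 0.00000000e+00,  0.00000000e+00,  0.00000000e+00,
         1.00000000e+00]])} [1.79994325e+02 4.93396535e-04 1.64429067e+02] 1.3
```

```bash
python3 - <<'E'
import cv2
a=cv2.imread("pics/top0.png"); cv2.imwrite("pics/top0c.png",cv2.resize(a[190:350,150:417],None,fx=3,fy=3,interpolation=cv2.INTER_CUBIC)[:480,:800])
E
```

```text
(no output)
```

View pics/top0c.png

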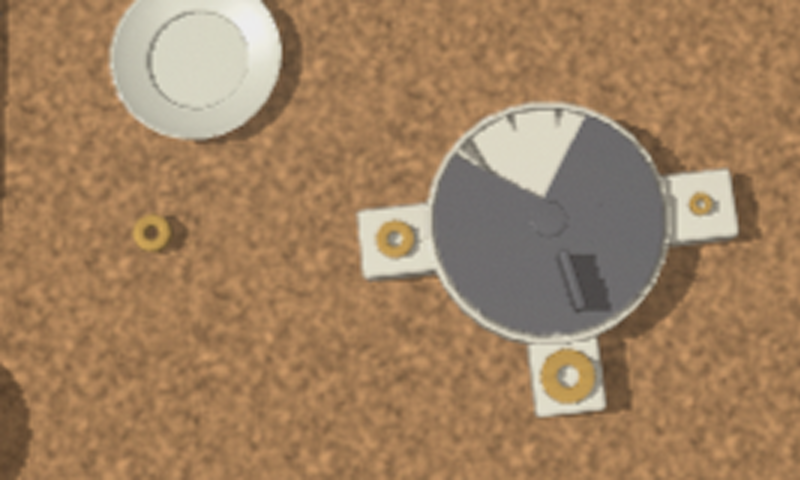

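View pics/scene0.png

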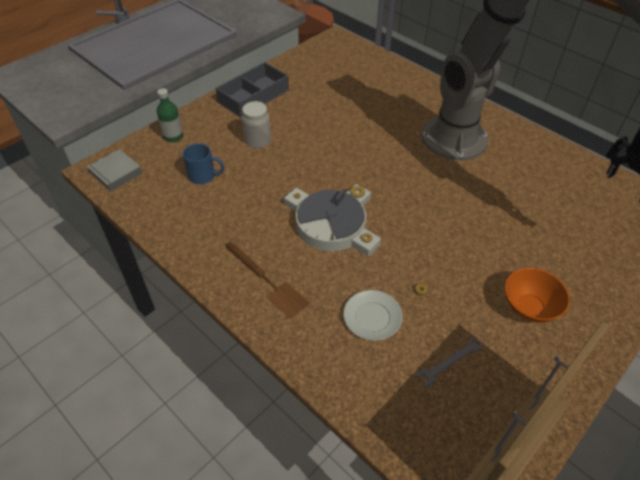

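```bash
cat > h.py <<'E'
from station import robot, fingers, vision, workorder, recognise
import cv2, numpy as np
def ray(uv,K,E):
    d=np.linalg.inv(K)@[uv[0],uv[1],1]; d=np.array([d[0],-d[1],-d[2]])
    R=E[:3,:3]; return -R.T@E[:3,3], R.T@d
def onplane(uv,z,name="top"):
    c=vision.calibration(name)
    if name=="wrist":
        from scipy.spatial.transform import Rotation as Ro
        T=np.eye(4); T[:3,:3]=Ro.from_euler("xyz",robot.current_eef_rot(),degrees=True).as_matrix(); T[:3,3]=robot.current_tool_pos()
        E=np.linalg.inv(T@c["T_tool_cam"])
    else: E=c["extrinsics"]
    o,d=ray(uv,c["mtx"],E); return (o+d*(z-o[2])/d[2])[:2]
E
python3 - <<'E'
from h import *
P=lambda u,v,z:onplane((150+u/3,190+v/3),z)
hub=P(549,218,.0505); mid=P(395,239,.038); sm=P(700,204,.038); lg=P(568,376,.038); fin=P(572,280,.07)
e1=P(465,152,.0465);e2=P(584,115,.0465); 
print("hub",hub,"mid",mid,"sm",sm,"lg",lg,"mid-sm centre",(mid+sm)/2)
ang=lambda p:np.degrees(np.arctan2(*(p-hub)[::-1]))
print("angs",ang(mid),ang(sm),ang(lg),ang(fin),np.linalg.norm(fin-hub),"edges",ang(e1),ang(e2))
print("bush",P(151,232,.014))
print("bush scene",onplane((419.1,289.6),.007,"scene"),"mid scene",onplane((364.3,239.3),.036,"scene"))
print("saucer",P(195,60,.018),"bowl",onplane((96,336),.05))
for y in (ang(fin),ang(fin)+90,ang(fin)+180):
  print(y,robot.inverse_kinematics([*fin,.12],[180,0,y]))
E
```

```text
hub [ 0.54040459 -0.02962011] mid [0.53043357 0.08974515] sm [ 0.54884471 -0.14823955] lg [ 0.42052442 -0.03890864] mid-sm centre [ 0.53963914 -0.0292472 ]
angs 94.7750442085756 -85.93009865136472 -175.56947440079122 -164.61771113920767 0.0523421800247459 edges 48.71998786369321 -21.25315117370603
bush [0.54681348 0.28434948]
bush scene [0.55256008 0.2843988 ] mid scene [0.54415523 0.09456521]
saucer [0.68552744 0.24889878] bowl [0.39481768 0.50882909]
-164.61771113920767 [-33.04991851  22.2719889   46.07336909 107.34413412 -18.73277422
  58.20756467 126.31483607]
-74.61771113920767 [ -44.76654547   29.56538007   64.74368798  107.66436387  -30.25965541
   62.32022573 -132.69559929]
15.382288860792329 [-39.30887645  25.24992984  55.38082722 107.52383333 -23.97146096
  59.77291357 -48.66302282]
```

```bash
python3 - <<'E'
from h import *
fingers.gripper_to(0.5)
robot.move_to([.540,-.0295,.22],[180,0,15])
f=vision.grab_frame("wrist"); cv2.imwrite("pics/w1.png",f[:,:,::-1])
for l in ["fin","dial","tub","sample_mid"]:
    print(l,[(np.round(d["rect"],1).tolist(),round(d["p"],2)) for d in recognise(l,"wrist")][:2])
print(robot.current_time_s(),robot.current_joint_positions(),robot.current_tool_pos(),robot.current_eef_rot())
print(vision.calibration("wrist").keys())
E
```

```text
fin [([321.2, 225.0, 225.0, 195.7], 0.81)]
dial [([319.3, 223.9, 221.6, 193.1], 0.75)]
tub [([319.4, 232.1, 353.5, 274.2], 0.75)]
sample_mid [([174.8, 191.5, 38.3, 36.6], 0.83)]
4.475 [-36.07509214  23.15554911  51.14057641  92.14939933 -18.6154826
  73.6858133  -56.83409176] [ 0.54005159 -0.02889869  0.21995559] [-1.79988483e+02  1.19402795e-03  1.50626643e+01]
dict_keys(['mtx', 'T_tool_cam'])
```

View pics/w1.png

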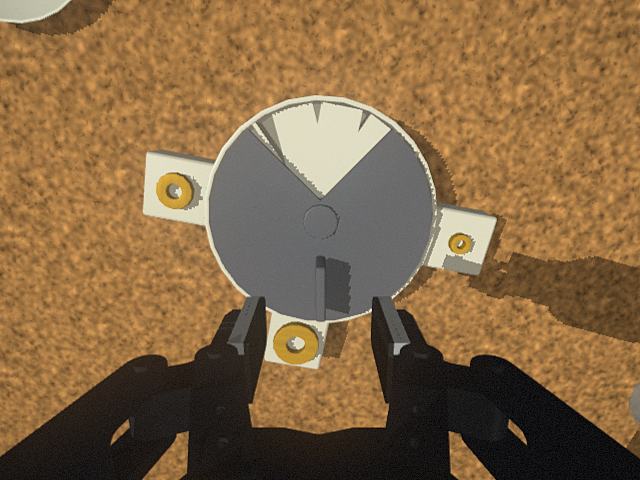

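The view shows the fin upright in the image (col 321, rows 258–320), the hub at (321,221), and the mid ring at (175,190) on the left. The cover is therefore at about 15°. Next I grip the fin and turn it.

```bash
python3 - <<'E'
from h import *
W=lambda u,v,z:onplane((u,v),z,"wrist")
hub=W(321,221,.0505); mid=W(174.8,190.5,.038); sm=W(460,243,.038); lg=W(296,344,.038); f1=W(321,258,.0745)
ang=lambda a,b:np.degrees(np.arctan2(*(a-b)[::-1]))
print(hub,mid,sm,lg,(mid+sm)/2,"tub",ang(mid,sm)-90,"fin",ang(f1,hub))
c=(hub+(mid+sm)/2)/2; yaw0=15.; goal=ang(mid,sm)
p=lambda y,z:[c[0]-.054*np.cos(np.radians(y)),c[1]-.054*np.sin(np.radians(y)),z]
robot.move_to(p(yaw0,.14),[180,0,yaw0])
print("stop",robot.line_to(p(yaw0,.071),velocity=.1,f_stop=8))
fingers.gripper_to(0,force=20)
print("gap",robot.current_finger_gap(),robot.current_contact_force(),robot.current_time_s())
for y in np.linspace(yaw0,goal,9)[1:]: robot.line_to(p(y,.071),[180,0,y],velocity=.08)
print("end",goal,robot.current_eef_rot(),robot.current_contact_force(),robot.current_time_s())
fingers.gripper_to(.3)
robot.line_to(p(goal,.16),velocity=.2)
robot.move_to([*c,.22],[180,0,goal])
f=vision.grab_frame("wrist"); cv2.imwrite("pics/w2.png",f[:,:,::-1])
print(robot.current_time_s(),robot.current_joint_positions())
E
```

```text
[ 0.54291196 -0.03055597] [0.53388025 0.0879836 ] [ 0.55196672 -0.14810808] [ 0.42409316 -0.03944636] [ 0.54292348 -0.03006224] tub 4.3807494394649495 fin -165.28143410149596
stop False
gap 0.09263073666209794 [-1.4734087   3.08455123  6.07039424] 6.1833
end 94.38074943946495 [ 1.79992406e+02 -1.25802190e-01  9.41041711e+01] [-1.92873522  5.16318729  7.05816487] 8.7833
10.1583 [-20.13427837  19.31086092  28.37803531  91.31663123  -9.42178123
  71.99916921  14.22083099]
```

View pics/w2.png

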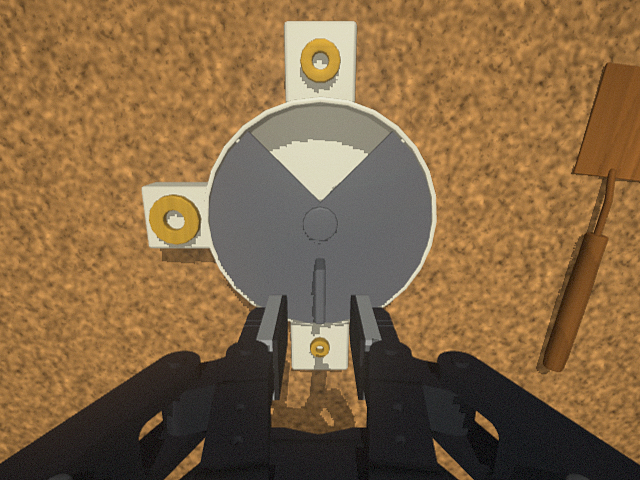

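The opening now points straight at the mid ring (320,60), and the fin is on the small-ring side. Now the bush.

```bash
python3 - <<'E'
from h import *
fingers.gripper_to(.65)
robot.move_to([.549,.2845,.16],[180,0,20])
f=vision.grab_frame("wrist"); cv2.imwrite("pics/w3.png",f[:,:,::-1])
hsv=cv2.cvtColor(f,cv2.COLOR_RGB2HSV)
for d in recognise("bush","wrist")[:3]+recognise("sample_mid","wrist")[:2]: print(np.round(d["rect"],1),d["p"],onplane(d["rect"][:2],.010,"wrist"))
print(robot.current_time_s(),robot.current_tool_pos())
E
```

```text
[315.2 229.9  36.7  39.4] 0.94 [0.54910126 0.28522659]
[447.9  80.5 220.7 156.4] 0.72 [0.67523744 0.23707431]
[555.3 343.8  47.   38.7] 0.75 [0.52544321 0.06978161]
[563.8 355.  151.2 185.2] 0.41 [0.51866149 0.05795446]
12.2333 [0.54963882 0.28318518 0.16038457]
```

View pics/w3.png

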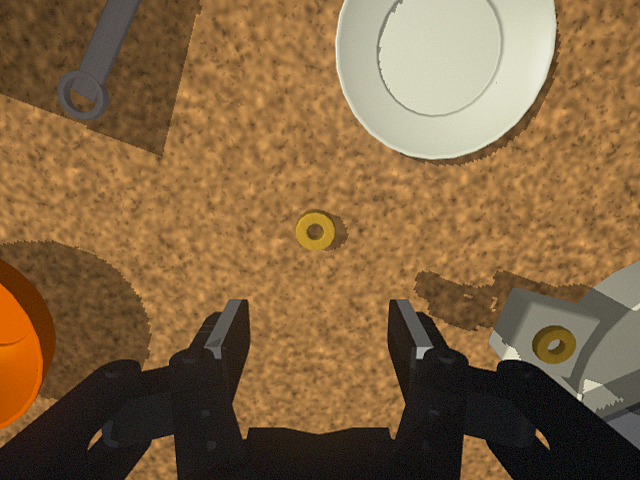

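The bush is at pixel (315,230), well clear of the saucer and the bowl.

```bash
python3 - <<'E'
from h import *
b=[.549,.285]
robot.line_to([*b,.06],velocity=.15)
print("stop",robot.line_to([*b,.021],velocity=.06,f_stop=10),robot.current_tool_pos())
fingers.gripper_to(0,force=35)
print("gap",robot.current_finger_gap(),robot.current_gripper_force())
robot.line_to([*b,.12],velocity=.15)
print("gap",robot.current_finger_gap(),robot.current_gripper_force(),robot.current_time_s())
robot.move_to([.5385,.0275,.12],[180,0,4.4])
f=vision.grab_frame("wrist"); cv2.imwrite("pics/w4.png",f[:,:,::-1])
print(robot.current_finger_gap(),robot.current_tool_pos(),robot.current_time_s())
E
```

```text
stop False [0.54927297 0.28498465 0.02109239]
gap 0.32976768933270906 34.35827761888504
gap 0.33341601733949733 34.5355886220932 15.025
0.33015365515813433 [0.53897739 0.03092963 0.11965732] 16.0833
```

View pics/w4.png

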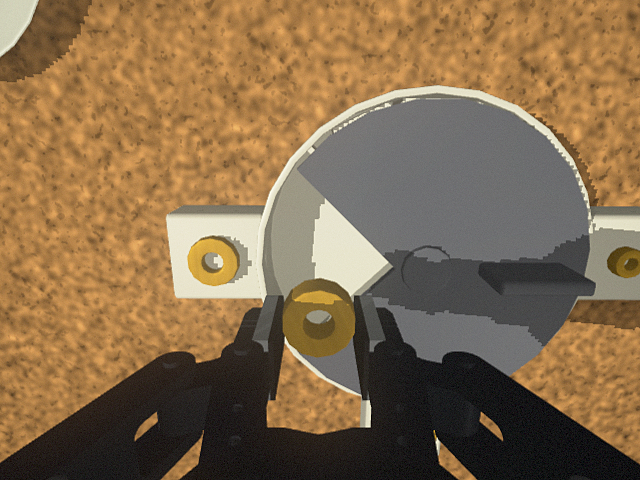

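The bush is held at (320,318) over the opening wedge, and the mid ring is at (213,260).

```bash
python3 - <<'E'
from h import *
print("stop",robot.line_to([.5385,.0275,.072],velocity=.08,f_stop=10)); robot.pause(.3)
print(robot.current_tool_pos())
fingers.gripper_to(.55); robot.pause(.3)
robot.line_to([.5385,.0275,.15],velocity=.15)
robot.move_to([.5385,.0,.24],[180,0,94.4])
robot.pause(.5)
f=vision.grab_frame("wrist"); cv2.imwrite("pics/w5.png",f[:,:,::-1])
for d in recognise("bush","wrist")[:4]: print(np.round(d["rect"],1),d["p"],onplane(d["rect"][:2],.015,"wrist"))
print(robot.current_time_s())
E
```

```text
stop False
[0.53883976 0.0275243  0.07244194]
[322.8 182.9  31.4  31.9] 0.83 [0.53943049 0.0254608 ]
20.3333
```

View pics/w5.png

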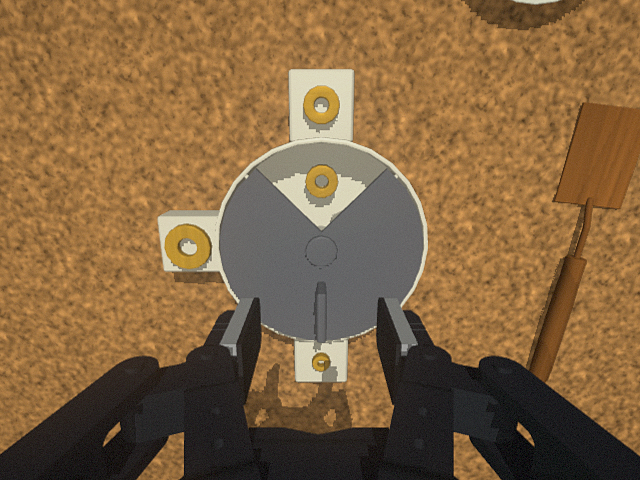

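The bush lies flat in the compartment at (322,182), the opening is lined up with the mid ring (321,104), and the arm is clear.

```bash
python3 -c "
from station import workorder
print(workorder.close_job())"
```

```text
the job is handed in; nothing more can be done
None
```

I lined the cover's opening up with the 30 mm ring's compartment, dropped the bush in, and handed the job in at about 20 s of the 58 s allowed; the final picture showed the bush flat near the compartment's middle, and no verdict came back.

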